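# Hang and lock a spice shelf on a slotted rack

### The arm

A 7-joint arm with a two-finger parallel gripper is mounted at the origin on a cart in front of the work surface, level with it; the furniture and walls round the work are solid. World frame = base frame: x ahead of the robot, y to its left, z up, the work surface at z = 0. Lengths are in m, angles in rad, forces in N, time in s.
With the tool pointing down it reaches from about 0.35 to 0.9 m from the base axis. Payload 19.9 kg.
Tool frame: the origin (TCP) lies between the finger pads; the fingertips stand 19 mm ahead of it and the grasp point (between the pads) is the TCP; z points along the fingers, y is the line along which they close (so a half turn about z gives the same grasp; the last joint's range is limited). The gripper opens to 94 mm and grips with 3 to 60 N. Pads are 16 mm wide; open, the fingers measure 119 mm over their backs; the gripper's body (75 mm by 177 mm) begins 78 mm behind the grasp point.
Start: joints at [1.121, 0.417, -0.01, 1.614, 0.005, 1.111, -0.053], TCP at [0.248, -0.573, 0.224] pointing down, gripper open.
Joint ranges: [-2.81, 2.81], [-0.39, 2.02], [-1.27, 1.25], [0.06, 2.57], [-1.19, 4.33], [0.19, 2], [-2.82, 2.82]. Speed limits (rad/s): [1.89, 1.89, 2.39, 2.39, 3.01, 3.01, 3.01].

### API

Orientations are given as a 3x3 rotation matrix whose columns are the frame's x, y, z axes.
In Python, from rig import robot gives the robot as it stands. Calls block until the motion is done:
- robot.move_ptp(position, orientation): joint-space move of the TCP to a pose.
- robot.move_linear(position, velocity=0.15, frame=None, threshold=None): straight line of the TCP; frame=None keeps the orientation; velocity is the mean speed in m/s. With threshold (N) it stops when the force on the tool has changed by that much, and returns True; else False.
- robot.goto_joints(angles): joint-space move.
- robot.gripper_to(opening): finger opening in m; the grip force is fixed at half the most; returns when the fingers have stopped.
- robot.pause(seconds).
- robot.ik(position, orientation): joint angles nearest the present ones, or None.
- robot.get_state(): the state.
- robot.grab_frame(name): name is "scene" or "top" or "wrist"; returns the picture (400x640x3 uint8, red, green, blue); there is no depth.
- robot.camera_info(name): a dict with "fx", "fy", "cx", "cy" (pixels), "dist" ([k1, k2, p1, p2, k3] as OpenCV has them; the pictures are not rectified), "rvec" (rotation vector, rad) and "tvec" (3), from world to camera coordinates, as OpenCV has them. Camera axes: x right, y down, z forward; pixel columns grow to the right and rows downward; lengths in m; the calibration is good to about 2 mm. A picture is of the moment at which its call begins: read the wrist's pose just before it. camera_info takes no time and is no camera call; for the wrist camera it gives the pose at the moment of the call.
A pose or a line that the arm cannot do raises robot.PlanningError and nothing moves.
- robot.sign_off(): hands the job in; it is judged then, once.
The state is a dict: "time": time; "qpos": joint angles; "joint_vel": joint speeds; "effort": joint torques, N m; "ee_pos": TCP position; "tool_rot": TCP orientation; "force": force on the tool from outside, world axes, zero at the start; "moment": the same for the moment, N m; "opening": finger opening in m; "grasp_force": force on a finger pad.
Only numpy, scipy, OpenCV 4.12 (cv2) and the standard library are available. Lean on these libraries where they do the work, as an engineer would, in place of code of your own. Each camera call takes 0.05 s, during which the arm holds its last target. There are 200 camera calls.

### The job

Hang the loose two-bay spice shelf on the slotted rack: put its two hooks through the top pair of slots, so that its back lies flat against the strips, and let it down behind them. Then press it down against the sprung plunger until the plunger bottoms on its stop and the latch snaps over the shelf's lug, and let go, so that the shelf stays locked, level and straight. Leave the spice jars and the tomato standing as they are.

Things in the scene. Friction and masses are not known exactly. Their poses are not given: they have to be found in the camera images.
- rack: Steel rack, fixed. Origin on the worktop under the middle of the front face of its two slotted strips; x points level into the rack, away from where the shelf hangs, z up. Foot plate 150 mm wide, 10 mm high, x -95 to +70. The bright head with the strips sits on posts at a height H of 0 to 20 mm above its lowest setting; H varies and is NOT reported: find it by touch or eye.
- rack_top (a point): Fixed mark on the rack's frame, rack axes, 180 mm above the worktop, 16 mm behind the strips' face: centre of the head's flat top bar if H were 0. The bar's real top is H higher; the bar spans x 32 mm, y 106 mm. Touch it from above to find H.
- rack_slots (a point): Fixed mark, rack axes, midway between the top two slots if H were 0 (z 141 mm, strip face x 0). Strips at y +35 and -35, 34 wide, 5 mm thick, hollow behind. Slots 12 mm wide; top pair z 125 + H to 157.5 + H mm, lower pair (not used) z 80 + H to 112.5 + H. In the 36 mm gap between the strips: the plunger and, behind it, the latch.
- spice_shelf: Loose aluminium shelf, 0.25 to 0.46 kg, standing on its floor. Origin: underside, middle of the floor; x to its back (hooks), z up. Floor 120 (x) x 110 x 6 mm, 14 mm rims; back plate 95 mm high, rear face at x +60. Hang it with axes parallel to the rack's, y centred: push along x at origin height about 65 mm + H until the back meets the strips (origin 60 mm before the face), then down.
- shelf_grip (a point): Centre of the shelf's wooden grip bar, which stands on the divider in the middle of the shelf (y 0): 14 mm thick (y), shelf x -53 to +57 mm, z 83 to 115 mm; this point is at x 0, z 99. Pinch it from above.
- shelf_hooks (a point): On the shelf (x 66, y 0, z 76 mm), midway between its two hooks at y +35 and -35, 8 mm wide: neck x 60 to 67, z 82 to 90; tongue x 67 to 73, z 62.5 to 90 mm. So they have 2 mm room each side and 2.5 mm above and below in the slots.
- shelf_lug (a point): Lug at the shelf's back (this point x 78, y 0, z 40 mm): 24 mm wide, z 36 to 44, x 60 to 82. Lowered from 65 + H, the lug meets the latch after about 6 mm and the plunger after 12; the plunger bottoms after 20 mm (origin 45 mm + H). Let go, the shelf springs up 2 to 5 mm to the latch.
- plunger (a joint): Sprung upright plunger between the strips, 12 mm across, pushed down by the shelf's lug: 0 free, 0.008 m at its stop; 6 N at first, 9 N at the stop.
- latch (a joint): Sprung round-nosed latch behind the plunger: 0 sprung out, about 0.0035 m as the lug passes; it backs off rearward and down with 6 to 8 N, then snaps out above the lug and holds it. Pressing the shelf past both takes about 10 to 20 N; its own weight does not do it.
- jar_green: Spice jar with a red cap and a green label, 45 x 45 x 106 mm, standing; origin under its centre, z up. A bystander.
- jar_brown: Spice jar with a red cap and a pale label, 45 x 45 x 106 mm, standing; origin under its centre, z up. A bystander.
- tomato: Tomato, 59 mm across, 60 mm high; origin under its centre. A bystander.

How it is judged:
By the outcome, as a careful person would: the job done as asked, in the order asked, and still so for the second after the job is handed in, with the robot touching nothing.
It also fails if it takes over 61 s, if anything falls off the work surface, if the arm or the gripper's body presses on something with over 40 N, if the wrist force passes 120 N, or if a joint passes its speed limit or range.

## Working session

There is one attempt and no reset: what is moved stays moved. The work goes in short steps, each a Python script; the robot and the scene stay as the last script left them, time stands still between calls to the robot, and variables do not carry over. Pictures are saved under pics/ and viewed, at most 10 in all, crops included, and the job is handed in when it is done.

```bash
ls; mkdir -p pics; python3 - <<'E'
from rig import robot
import cv2
s=robot.get_state();print(s['time'],s['ee_pos'],s['force'])
for n in ["scene","top"]:
    cv2.imwrite(f"pics/{n}0.png",robot.grab_frame(n)[:,:,::-1])
    print(n,robot.camera_info(n))
E
```

```text
pics
0.0 [ 0.24829269 -0.57317419  0.22382153] [-0.06004655 -0.32209297 -1.3799284 ]
scene {'fx': 484.76434493842993, 'fy': 484.76434493842993, 'cx': 326.05670888047575, 'cy': 193.99469853246183, 'dist': array([-0.04458675,  0.        ,  0.        ,  0.        ,  0.        ]), 'rvec': array([ 2.21865019, -1.06544827,  0.40099575]), 'tvec': array([-0.31207001,  0.38741254,  1.25576646])}
top {'fx': 380.87281139176315, 'fy': 380.87281139176315, 'cx': 317.0924221151137, 'cy': 201.88470842210194, 'dist': array([-0.04661688,  0.        ,  0.        ,  0.        ,  0.        ]), 'rvec': array([ 2.18569967, -2.02780606,  0.20469978]), 'tvec': array([-0.04048841,  0.53071179,  1.15690108])}
```

View pics/scene0.png

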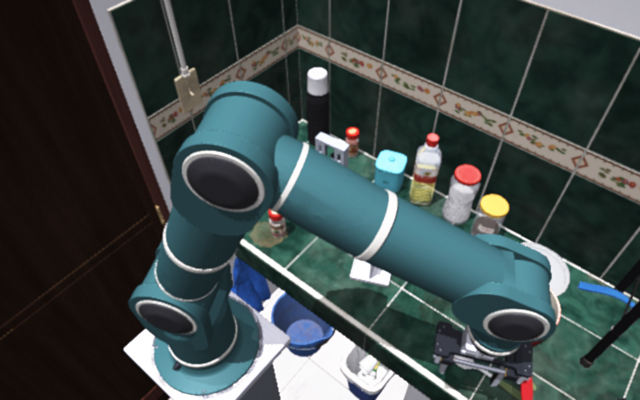

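View pics/top0.png

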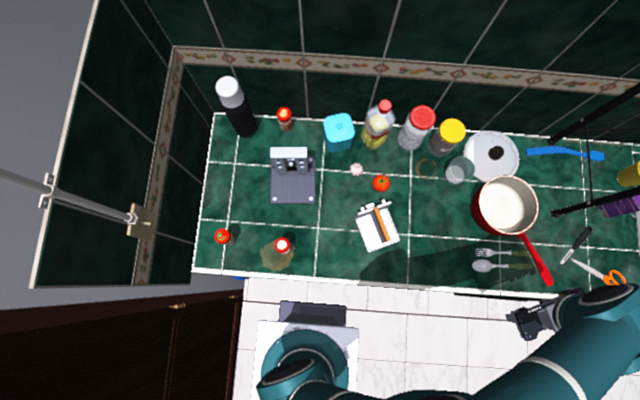

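The top view shows the rack at about (292,175) and the shelf at (378,225) with an orange-brown grip bar. The tomato is at (381,183) and the jars at (222,237) and (282,245). I'll enlarge that part of the picture.

```bash
python3 - <<'E'
import cv2
im=cv2.imread("pics/top0.png")
c=im[135:265,255:415]
cv2.imwrite("pics/c1.png",cv2.resize(c,None,fx=5,fy=4.6,interpolation=cv2.INTER_CUBIC))
E
cat > h.py <<'E'
import numpy as np,cv2
from rig import robot
def ray(n,uv,ci=None):
    c=ci or robot.camera_info(n)
    K=np.array([[c['fx'],0,c['cx']],[0,c['fy'],c['cy']],[0,0,1]])
    R=cv2.Rodrigues(c['rvec'])[0]
    p=cv2.undistortPoints(np.array([[uv]],float),K,c['dist'])[0,0]
    return -R.T@c['tvec'], R.T@np.array([p[0],p[1],1])
def at(n,uv,z,ci=None):
    o,d=ray(n,uv,ci); return o+d*(z-o[2])/d[2]
def proj(n,P,ci=None):
    c=ci or robot.camera_info(n)
    K=np.array([[c['fx'],0,c['cx']],[0,c['fy'],c['cy']],[0,0,1]])
    return cv2.projectPoints(np.atleast_2d(np.array(P,float)),c['rvec'],c['tvec'],K,c['dist'])[0][:,0]
def down(yaw):  # tool z down, tool x at heading yaw
    c,s=np.cos(yaw),np.sin(yaw)
    return np.array([[c,s,0],[s,-c,0],[0,0,-1.]])
E
```

```text
(no output)
```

View pics/c1.png

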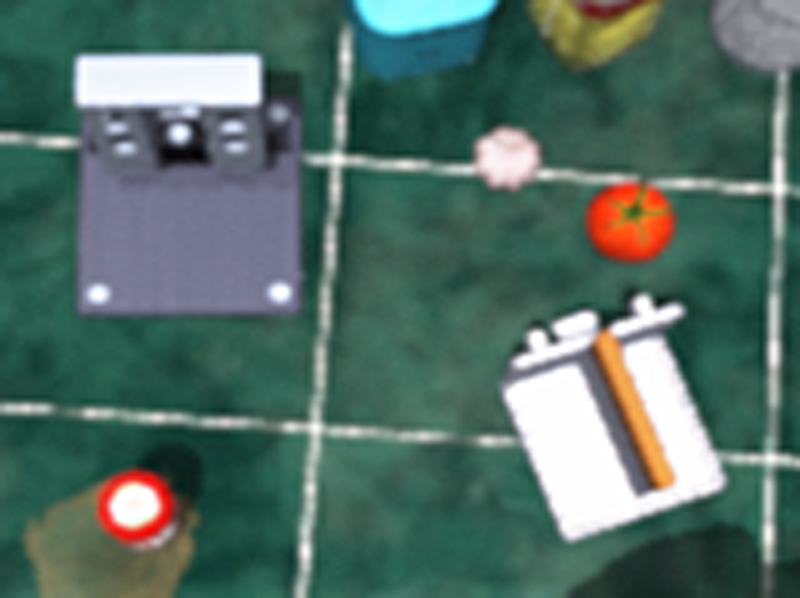

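The crop shows the rack's foot with front corners at (78,314) and (302,314), and the head bar spanning (76–262, 55–106). The shelf's grip bar runs from (608,335) to (660,487), with hooks toward the upper left. Its floor front corners are at (570,542) and (724,488).

```bash
python3 - <<'E'
from h import *
f=lambda x,y,z: at("top",(255+x/5,135+y/4.6),z)
p=lambda *a:print(*[np.round(v,4) for v in a])
a,b=f(78,314,.01),f(302,314,.01); p("foot front",a,b,np.linalg.norm(a-b), (a+b)/2, np.degrees(np.arctan2(*(b-a)[[1,0]])))
a2=f(78,106,.01)
for H in (0,.01,.02):
    c=[f(x,y,.18+H) for x,y in((76,55),(262,55),(76,106),(262,106))]
    p("bar",H,sum(c)/4,np.linalg.norm(c[0]-c[1]),np.linalg.norm(c[0]-c[2]))
a,b=f(608,335,.115),f(660,487,.115); p("bar",a,b,np.linalg.norm(a-b),(a+b)/2,np.degrees(np.arctan2(*(a-b)[[1,0]])))
a,b=f(570,542,.014),f(724,488,.014); p("floor front",a,b,np.linalg.norm(a-b),(a+b)/2,np.degrees(np.arctan2(*(b-a)[[1,0]])))
p("tomato",f(630,222,.03)); p("jar",f(135,507,.106)); p("jar2",at("top",(222,236),.106)); p('garlic',f(507,157,.02))
E
```

```text
Traceback (most recent call last):
numpy._core._exceptions._UFuncNoLoopError: ufunc 'multiply' did not contain a loop with signature matching types (dtype('<U10'), dtype('float64')) -> None
```

```bash
python3 - <<'E'
from h import *
f=lambda x,y,z: at("top",(255+x/5,135+y/4.6),z)
p=lambda *a:print(*[v if isinstance(v,str) else np.round(v,4) for v in a])
a,b=f(78,314,.01),f(302,314,.01); p("foot front",a,b,np.linalg.norm(a-b), (a+b)/2, np.degrees(np.arctan2(*(b-a)[[1,0]])))
for H in (0,.01,.02):
    c=[f(x,y,.18+H) for x,y in((76,55),(262,55),(76,106),(262,106))]
    p("bar",H,sum(c)/4,np.linalg.norm(c[0]-c[1]),np.linalg.norm(c[0]-c[2]))
a,b=f(608,335,.115),f(660,487,.115); p("bar",a,b,np.linalg.norm(a-b),(a+b)/2,np.degrees(np.arctan2(*(a-b)[[1,0]])))
a,b=f(570,542,.014),f(724,488,.014); p("floor front",a,b,np.linalg.norm(a-b),(a+b)/2,np.degrees(np.arctan2(*(b-a)[[1,0]])))
p("tomato",f(630,222,.03)); p("jar",f(135,507,.106)); p("jar2",at("top",(222,236),.106)); p('garlic',f(507,157,.02))
E
```

```text
foot front [0.5255 0.153  0.01  ] [0.5365 0.0054 0.01  ] 0.1479 [0.531  0.0792 0.01  ] -85.7291
bar 0 [0.6474 0.0907 0.18  ] 0.1094 0.0342
bar 0.01 [0.644  0.0896 0.19  ] 0.1083 0.0338
bar 0.02 [0.6406 0.0885 0.2   ] 0.1073 0.0335
bar [ 0.5148 -0.1819  0.115 ] [ 0.4176 -0.217   0.115 ] 0.1034 [ 0.4662 -0.1995  0.115 ] 19.8811
floor front [ 0.3868 -0.1783  0.014 ] [ 0.4317 -0.2757  0.014 ] 0.1073 [ 0.4093 -0.227   0.014 ] -65.256
tomato [ 0.6152 -0.2047  0.03  ]
jar [0.3824 0.0926 0.106 ]
jar2 [0.3961 0.275  0.106 ]
garlic [ 0.6605 -0.1223  0.02  ]
```

```bash
python3 - <<'E'
from h import *
r=np.radians
s=robot.get_state();print(np.round(s['tool_rot'],2).tolist())
for nm,p,y in(("s",(.44,-.21,.33),23),("r",(.60,.085,.36),4.3)):
    for k in(0,180):
        q=robot.ik(p,down(r(y+k)));print(nm,k,None if q is None else np.round(q,2))
q0=robot.ik((.44,-.21,.33),down(r(23))); q1=robot.ik((.44,-.21,.33),down(r(203)))
k=0 if (q1 is None or (q0 is not None and abs(q0[6])<abs(q1[6]))) else 180
import pickle; D={}
for nm,p,y in(("s",(.44,-.21,.33),23),("r",(.58,.085,.36),4.3)):
    robot.move_ptp(p,down(r(y+k))); D[nm]=robot.camera_info("wrist")
    cv2.imwrite(f"pics/w_{nm}.png",robot.grab_frame("wrist")[:,:,::-1])
    R=cv2.Rodrigues(D[nm]['rvec'])[0];print(k,D[nm]['fx'],-R.T@D[nm]['tvec'],R[2],robot.get_state()['time'])
pickle.dump(D,open("D.pkl","wb"))
E
```

```text
[[0.92, 0.4, -0.0], [0.4, -0.92, 0.0], [-0.0, -0.0, -1.0]]
s 0 [ 0.6   0.09 -0.23  1.8   0.02  1.26 -0.81]
s 180 [ 0.99  0.12 -0.66  1.79  0.07  1.26  2.29]
r 0 [ 0.28  0.35 -0.63  1.46  0.21  1.39 -1.85]
r 180 [ 0.44  0.41 -0.88  1.46  0.31  1.42  1.21]
0 339.6825614540424 [ 0.49945729 -0.18529441  0.49044325] [-0.20847344 -0.08779005 -0.97407994] 1.7167
0 339.6825614540424 [0.64478297 0.08876534 0.52053064] [-0.22552884 -0.01713155 -0.97408585] 3.0083
```

View pics/w_s.png

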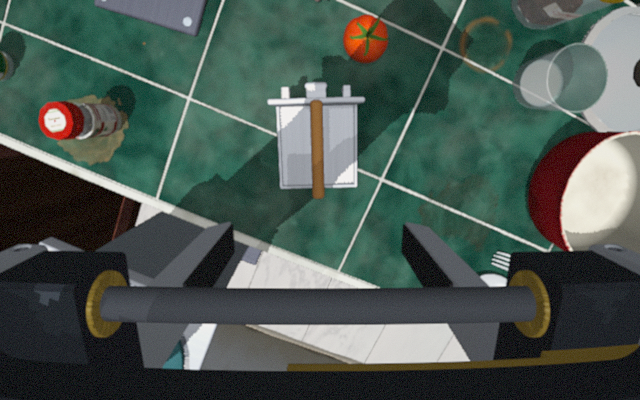

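View pics/w_r.png

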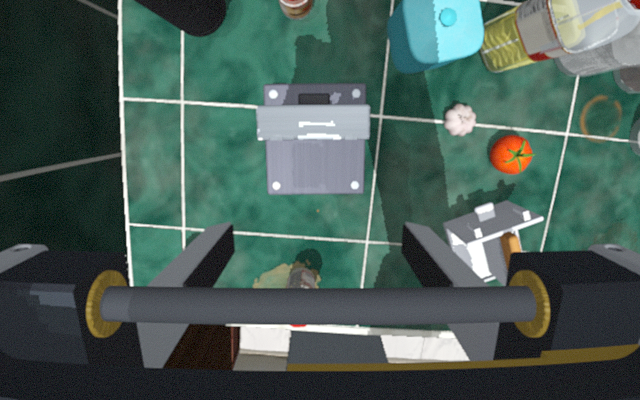

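The wrist views show the shelf nearly aligned, with its bar running from about (317,100) to (319,197). The rack's bar is at (257–369, 105–138), with foot corners at about (268,193) and (364,193). I'll enlarge both.

```bash
python3 - <<'E'
import cv2
for n,(x,y) in {"s":(257,80),"r":(252,78)}.items():
    im=cv2.imread(f"pics/w_{n}.png")[y:y+125,x:x+125]
    cv2.imwrite(f"pics/cw_{n}.png",cv2.resize(im,(600,600),interpolation=cv2.INTER_CUBIC))
E
```

```text
(no output)
```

View pics/cw_s.png

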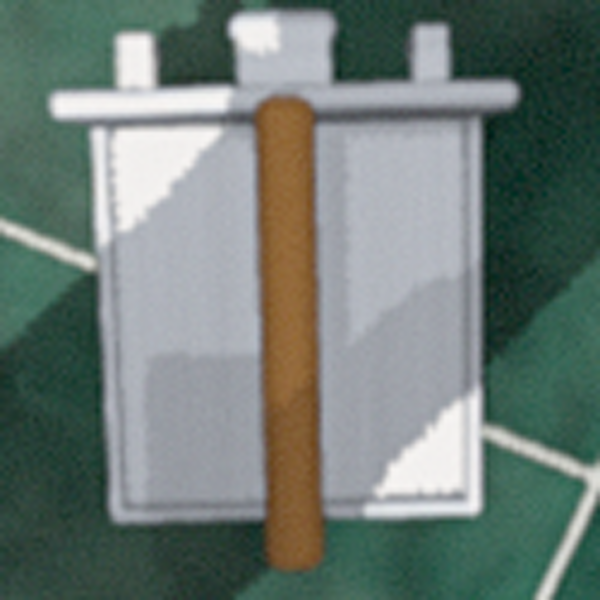

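View pics/cw_r.png

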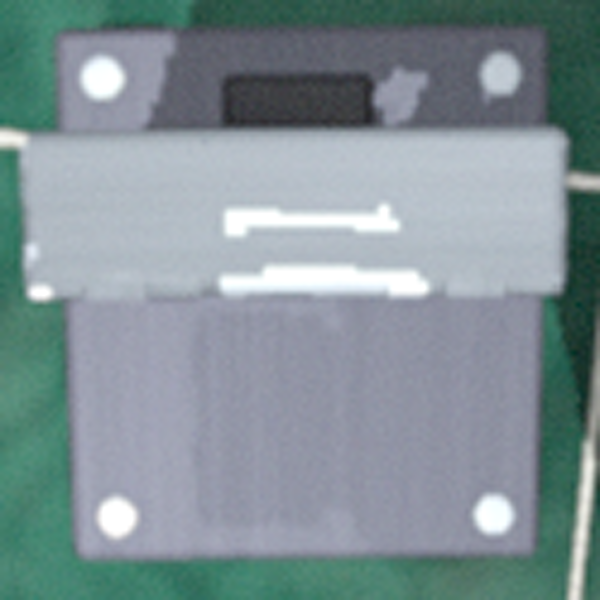

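The shelf crop shows the bar from (285,97) to (294,570), front floor corners at (112,520) and (482,515), and the back plate's top ends at (52,104) and (518,96). The rack crop shows foot corners at (80,556), (536,553), (57,30) and (547,28), and the bar's rear edge from (22,130) to (565,128). I'll fit both poses.

```bash
python3 - <<'E'
from h import *
import pickle; from scipy.optimize import least_squares
D=pickle.load(open("D.pkl","rb"))
px=lambda o,L:np.array([[o[0]+(u+.5)/4.8-.5,o[1]+(v+.5)/4.8-.5] for u,v in L])
def fit(obj,uv,ci,x0,nh=0,nm=""):
    def res(x):
        P=np.array(obj,float).copy()
        if len(x)>3: P[-nh:,2]+=x[3]
        c,s=np.cos(x[2]),np.sin(x[2])
        W=np.c_[x[0]+c*P[:,0]-s*P[:,1],x[1]+s*P[:,0]+c*P[:,1],P[:,2]]
        return (proj("wrist",W,ci)-uv).ravel()
    r=least_squares(res,x0);print(nm,np.round(r.x,4),np.degrees(r.x[2]),"\n",np.round(r.fun.reshape(-1,2),1).tolist())
uv=px((257,80),[(285,97),(294,570),(112,520),(482,515),(52,100),(518,92)])
# back plate half width unknown: use midpoint of plate ends
uv2=np.r_[uv[:4],[(uv[4]+uv[5])/2]]
fit([(.057,0,.115),(-.053,0,.115),(-.06,.055,.014),(-.06,-.055,.014),(.058,0,.095)],uv2,D['s'],[.4645,-.2,.38],nm="shelf")
uv=px((252,78),[(80,556),(536,553),(57,30),(547,28),(22,130),(565,128)])
o=[(-.095,.075,.01),(-.095,-.075,.01),(.07,.075,.01),(.07,-.075,.01),(.032,.053,.18),(.032,-.053,.18)]
fit(o,uv,D['r'],[.6257,.0863,.075,.01],2,"rack")
fit(o[:4],uv[:4],D['r'],[.6257,.0863,.075],0,"foot")
E
```

```text
shelf [ 0.4655 -0.199   0.4208] 24.108350572293276 
 [[0.0, -0.6], [0.3, 0.8], [-0.2, 0.4], [-0.4, -0.1], [0.1, -0.4]]
rack [0.6256 0.0912 0.0809 0.0134] 4.637686142564834 
 [[-1.5, 1.1], [0.8, 1.0], [-1.0, -0.7], [0.7, -1.1], [0.3, 0.3], [0.3, -0.2]]
foot [0.6256 0.0908 0.0811] 4.6464327513841654 
 [[-1.3, 1.1], [1.0, 1.0], [-0.8, -0.7], [1.0, -1.1]]
```

```bash
python3 - <<'E'
from h import *
ry=np.radians(4.64); sy=np.radians(24.1)
rx=np.array([np.cos(ry),np.sin(ry),0]); sx=np.array([np.cos(sy),np.sin(sy),0])
p=np.array([.6256,.091,0])+.016*rx
robot.gripper_to(.03)
robot.move_linear(p+[0,0,.228],velocity=.2,frame=down(ry))
hit=robot.move_linear(p+[0,0,.193],velocity=.015,threshold=3)
s=robot.get_state();print("hit",hit,s['ee_pos'],s['force'],"H",s['ee_pos'][2]-.199,s['time'])
if hit:
    robot.move_linear(p+[0,0,.25],velocity=.15)
    g=np.array([.4655,-.199,0])+.02*sx
    robot.move_ptp(g+[0,0,.16],down(sy)); robot.gripper_to(.05)
    robot.move_linear(g+[0,0,.099],velocity=.08,threshold=8)
    f0=robot.get_state()
    robot.gripper_to(0); s=robot.get_state()
    print(f0['ee_pos'],f0['force'],s['opening'],s['grasp_force'],s['force'],s['moment'],s['time'])
E
```

```text
hit True [0.64155447 0.09231796 0.2180289 ] [0.38753728 0.65252625 6.69207848] H 0.019028900800309112 5.9417
[ 0.48403114 -0.19088833  0.09936052] [-0.0561087  -0.0677093  -0.32935364] 0.013671230864477883 29.99723196029663 [-0.13955332 -0.77863743  0.67970003] [-0.10753607 -0.014491    0.05181293] 9.675
```

```bash
cat >> h.py <<'E'
ry=np.radians(4.64); R0=np.array([.6256,.091,0.]); H=.019
rx=np.array([np.cos(ry),np.sin(ry),0]); rY=np.array([-np.sin(ry),np.cos(ry),0])
def tcp(ox,oz,oy=0.,gx=.02,gz=.0994): # shelf origin in rack axes -> TCP
    return R0+rx*(ox+gx)+rY*oy+np.array([0,0,oz+gz])
def st(t=""):
    s=robot.get_state();print(t,"t%.1f"%s['time'],np.round(s['ee_pos'],4),"F",np.round(s['force'],1),"M",np.round(s['moment'],2),"op%.4f"%s['opening'],"g%.0f"%s['grasp_force']);return s
E
python3 - <<'E'
from h import *
import pickle
p=robot.get_state()['ee_pos']
robot.move_linear(p+[0,0,.084],velocity=.12); st("lift")
robot.move_linear(tcp(-.105,.065+H),velocity=.15,frame=down(ry)); robot.pause(.3); st("pre")
ci=robot.camera_info("wrist"); pickle.dump(ci,open("D2.pkl","wb"))
im=robot.grab_frame("wrist")[:,:,::-1]; cv2.imwrite("pics/w2.png",im)
for n,P in(("tcp",tcp(-.105,.084)),("slotL",R0+rY*.035+[0,0,.16]),("hookL",R0+rx*(-.105+.07)+rY*.035+[0,0,.084+.09]),("lug",R0+rx*(-.105+.082)+[0,0,.084+.044]),("top",R0+[0,0,.199])): print(n,proj("wrist",P,ci)[0])
E
cd pics; python3 -c "
import cv2;im=cv2.imread('w2.png')[0:250,160:480];cv2.imwrite('cw2.png',cv2.resize(im,None,fx=2.4,fy=2.4,interpolation=cv2.INTER_CUBIC))"
```

```text
lift t10.5 [ 0.4833 -0.1908  0.1823] F [ 0.  -0.5 -3.8] M [0.06 0.02 0.01] op0.0135 g30
pre t12.8 [0.5409 0.084  0.1834] F [-0.3  0.3 -3.3] M [ 0.04 -0.03  0.03] op0.0139 g30
tcp [318.05697377 250.29027679]
slotL [250.76366939  79.65166061]
hookL [248.03620888 149.24927208]
lug [317.89579233 123.33576292]
top [318.04517268  68.44510479]
```

View pics/cw2.png

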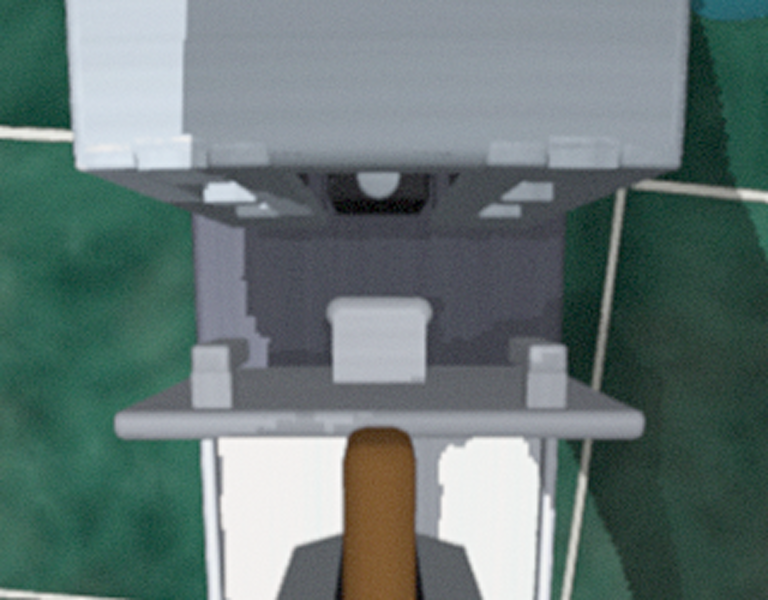

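The hook mid-point (column 379.5), plunger (379), lug (380) and bar mid (about 380) all line up on the tool's centre column. The shelf is level and its hooks and lug are within 1 mm of prediction, so I'll insert it.

```bash
python3 - <<'E'
from h import *
hit=robot.move_linear(tcp(-.054,.065+H),velocity=.03,threshold=5)
s=st(f"push {hit}"); print("rack-x of origin",(s['ee_pos']-R0)@rx-.02)
E
```

```text
push True t14.2 [0.5853 0.0877 0.1827] F [-0.   0.6 -3.7] M [ 0.01 -0.04 -0.01] op0.0139 g30
rack-x of origin -0.06041327215599197
```

```bash
python3 - <<'E'
from h import *
for d in (.005,.010,.014,.017,.020,.0215):
    hit=robot.move_linear(tcp(-.0598,.065+H-d),velocity=.03,threshold=35)
    s=st(f"d{d} {hit}")
    if hit: break
E
```

```text
d0.005 False t14.5 [0.5857 0.0877 0.178 ] F [-1.5  0.4 -5.1] M [-0.02  0.51  0.01] op0.0135 g30
d0.01 False t14.9 [0.5856 0.0879 0.1735] F [-6.1 -0.5  0.1] M [-0.04  1.44 -0.02] op0.0140 g30
d0.014 False t15.1 [0.5857 0.0879 0.1697] F [-6.1 -0.6  3.1] M [-0.05  1.53  0.01] op0.0138 g30
d0.017 False t15.4 [0.5857 0.0879 0.1667] F [-5.9 -0.4  2.8] M [-0.05  1.58 -0.01] op0.0137 g30
d0.02 False t15.6 [0.5857 0.0879 0.1636] F [-5.2  0.2  0.9] M [0.03 1.13 0.01] op0.0137 g30
d0.0215 False t15.9 [0.5857 0.0879 0.1626] F [-9.3 -0.7  9.2] M [-0.16  1.9   0.01] op0.0139 g30
```

```bash
python3 - <<'E'
from h import *
for d in (.0225,.0235,.0245):
    robot.move_linear(tcp(-.0598,.065+H-d),velocity=.02,threshold=30)
    s=st(f"d{d}")
    if s['force'][2]>22: break
im=robot.grab_frame("wrist")[:,:,::-1][60:260,190:450]; cv2.imwrite("pics/cw3.png",cv2.resize(im,None,fx=3,fy=3,interpolation=cv2.INTER_CUBIC))
ci=robot.camera_info("wrist")
for n,x,y,z in(("hooktip",.073,.035,.09),("plate top rear",.06,0,.095),("lugtip",.082,0,.044),("bar rear",.057,0,.115)):
    o=s['ee_pos']-[0,0,.0994]-.02*rx
    print(n,(proj("wrist",o+rx*x+rY*y+[0,0,z],ci)[0]-[190,60])*3)
print("bartop",(proj("wrist",R0+[0,0,.199],ci)[0]-[190,60])*3)
E
```

```text
d0.0225 t16.1 [0.5858 0.088  0.1624] F [-13.6  -2.8  19.8] M [-0.55  3.04  0.02] op0.0139 g30
d0.0235 t16.4 [0.5862 0.088  0.1621] F [-15.3  -2.6  29.4] M [-0.62  3.59  0.04] op0.0135 g30
hooktip [174.45807271 249.8059998 ]
plate top rear [385.26653948 331.51903003]
lugtip [384.53226892 189.94359803]
bar rear [385.68685905 372.77800778]
bartop [387.98682324 385.3567438 ]
```

View pics/cw3.png

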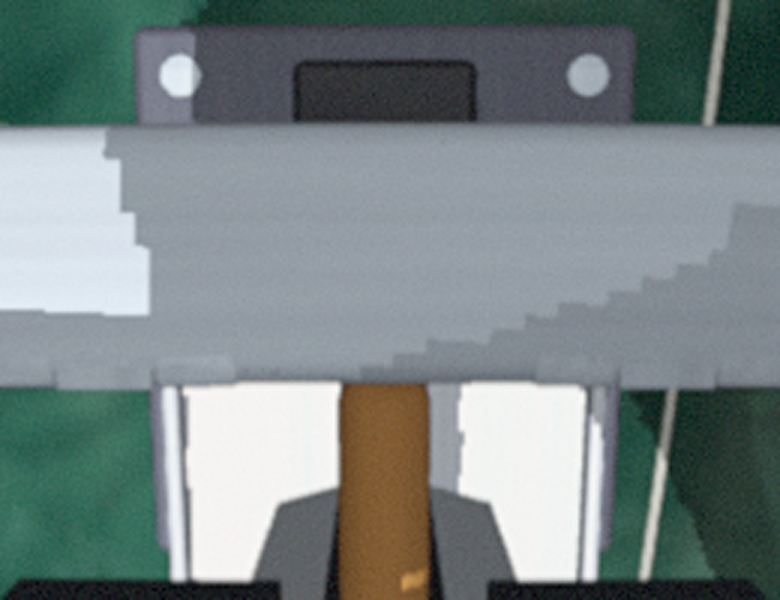

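The hard stop is reached: force went from 9 N to 29 N over 0.5 mm at about 20.5 mm of travel, so the plunger is bottomed. While still gripping, I'll pull up gently to check that the latch holds, then release.

```bash
python3 - <<'E'
from h import *
z0=robot.get_state()['ee_pos'][2]; p=tcp(-.0604,0)
for u in (.001,.002,.003,.004,.005,.006,.007):
    p[2]=z0+u; robot.move_linear(p,velocity=.02); s=st(f"up{u}")
    if s['force'][2]<-9: break
if s['force'][2]<-9:
    p[2]=s['ee_pos'][2]-.001; robot.move_linear(p,velocity=.02); st("relax")
    robot.gripper_to(.05); robot.pause(.2); a=st("open")
    q=a['ee_pos'].copy(); q[2]=.27; robot.move_linear(q,velocity=.15); st("clear")
E
```

```text
up0.001 t16.8 [0.586  0.0879 0.1641] F [-3.4 -0.3  9.6] M [-0.07  0.67  0.  ] op0.0138 g30
up0.002 t17.0 [0.5859 0.0879 0.1647] F [-2.3  1.3  8.1] M [0.01 0.27 0.  ] op0.0139 g30
up0.003 t17.2 [0.5856 0.0879 0.1652] F [-0.3  0.9  2.4] M [ 0.28 -0.42  0.07] op0.0139 g30
up0.004 t17.5 [0.5853 0.0878 0.166 ] F [0.8 1.6 0.7] M [ 0.27 -0.3   0.01] op0.0139 g30
up0.005 t17.8 [0.585  0.0877 0.167 ] F [-3.   0.3  0.1] M [0.17 0.53 0.02] op0.0139 g30
up0.006 t18.0 [0.5848 0.0877 0.1679] F [-4.6  0.8 -1.2] M [0.03 1.33 0.04] op0.0138 g30
up0.007 t18.2 [0.5847 0.0877 0.1689] F [-7.3 -0.3 -0.9] M [-0.02  1.88  0.01] op0.0138 g30
```

```bash
python3 - <<'E'
from h import *
p=tcp(-.0600,0)
for z in (.1665,.1650):
    p[2]=z; robot.move_linear(p,velocity=.02); st("relax")
robot.gripper_to(.05); robot.pause(.3); a=st("open")
q=a['ee_pos'].copy(); q[2]=.24; robot.move_linear(q,velocity=.15)
q=q-.07*rx; q[2]=.30; robot.move_linear(q,velocity=.2); st("clear")
ci=robot.camera_info("wrist"); import pickle; pickle.dump(ci,open("D4.pkl","wb"))
im=robot.grab_frame("wrist")[:,:,::-1]; cv2.imwrite("pics/w4.png",im)
cv2.imwrite("pics/cw4.png",cv2.resize(im[60:260,190:450],None,fx=3,fy=3,interpolation=cv2.INTER_CUBIC))
for oz in (.0435,.048,.052,.057):
  for n,x,y,z in(("bar rear",.057,0,.115),("bar front",-.053,0,.115),("floor front L",-.06,.055,.014),("floor front R",-.06,-.055,.014)):
    print(oz+H,n,(proj("wrist",R0+rx*(x-.06)+rY*y+[0,0,z+oz+H],ci)[0]-[190,60])*3)
E
```

```text
relax t18.5 [0.5854 0.0877 0.1665] F [-5.6 -0.3  0.4] M [ 0.03  1.61 -0.02] op0.0137 g30
relax t18.8 [0.5858 0.0878 0.1654] F [-4.3 -0.4  3.1] M [0.01 1.17 0.03] op0.0138 g30
open t19.8 [0.5857 0.0878 0.165 ] F [-0.4 -0.4  0.3] M [ 0.02  0.01 -0.05] op0.0501 g0
clear t21.1 [0.5162 0.0818 0.2991] F [ 0.2 -0.1 -1. ] M [-0.02  0.01 -0.  ] op0.0501 g0
0.0625 bar rear [382.53151761  12.95021473]
0.0625 bar front [382.89295409 418.98246401]
0.0625 floor front L [239.44002958 374.7001534 ]
0.0625 floor front R [526.15349081 374.4330761 ]
0.067 bar rear [382.53279805  10.29850588]
0.067 bar front [382.89967574 422.76601998]
0.067 floor front L [237.81998269 376.99825005]
0.067 floor front R [527.78126703 376.72810966]
0.071 bar rear [382.53397269   7.86667541]
0.071 bar front [382.90582538 426.22774863]
0.071 floor front L [236.34895649 379.0851875 ]
0.071 floor front R [529.25931115 378.81226476]
0.076 bar rear [382.53549177   4.72287951]
0.076 bar front [382.91375472 430.69151677]
0.076 floor front L [234.46775218 381.75436472]
0.076 floor front R [531.14948961 381.47788238]
```

View pics/cw4.png

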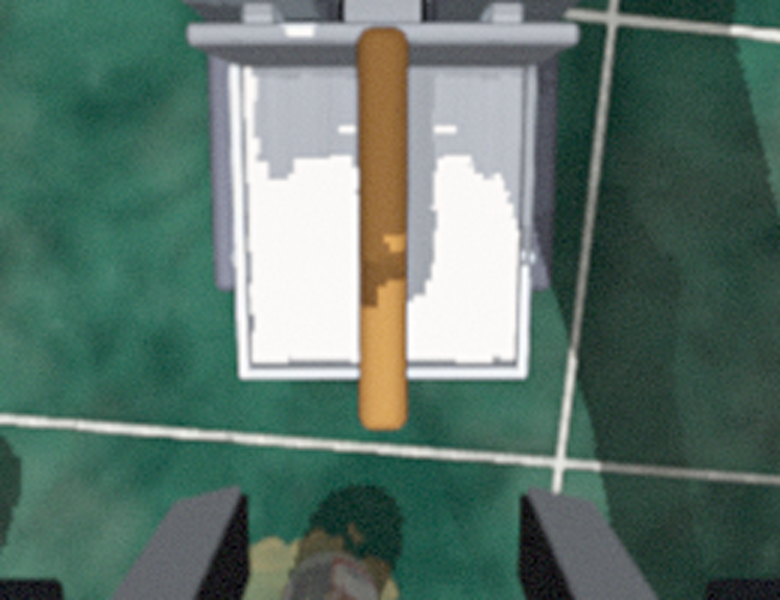

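The shelf hangs straight with its hooks in the slots and the lug in the gap. Its plate is at about (188–578, 25–45), the floor front corners are at (240,377) and (527,377), and the bar front is at row 430. I'll touch the bar lightly at two places to check that its height is the latched one and that it is level.

```bash
python3 - <<'E'
from h import *
robot.gripper_to(0.0)
for gx in (.035,-.04):
    q=tcp(-.06,0,gx=gx); q[2]=.222
    robot.move_linear(q,velocity=.15); q[2]=.188
    hit=robot.move_linear(q,velocity=.012,threshold=2.5); s=st(f"touch x{gx} {hit}")
    print("origin z",s['ee_pos'][2]-.134,"latched expect",.0635+np.array([.002,.005]))
    q[2]=.222; robot.move_linear(q,velocity=.1)
E
```

```text
touch x0.035 True t24.6 [0.6006 0.089  0.2006] F [ 0.2 -0.3  3.9] M [0.04 0.09 0.  ] op0.0005 g2
origin z 0.06661359756974528 latched expect [0.0655 0.0685]
touch x-0.04 True t27.4 [0.5258 0.0829 0.1985] F [-2.7 -1.7  7.5] M [-0.09  0.44 -0.03] op0.0008 g4
origin z 0.06450862028946153 latched expect [0.0655 0.0685]
```

Height confirms the latch: the rear is about 3 mm above the bottomed position, whereas an unlatched shelf would sit 8 mm or more above it. The front reads about 2 mm low under 7 N of touch force, which fits the 2 mm of play in the hooks. I'll nudge the bar's front end toward the strips to seat the back flat, then re-touch more gently.

```bash
python3 - <<'E'
from h import *
q=tcp(-.06,0,gx=-.085); q[2]=.222; robot.move_linear(q,velocity=.15)
q[2]=.185; robot.move_linear(q,velocity=.1,threshold=4); st("low")
t=q+rx*.04; print(robot.move_linear(t,velocity=.012,threshold=9)); s=st("push"); print("pushed to gx",(s['ee_pos']-R0)@rx+.06)
robot.pause(.3); robot.move_linear(q,velocity=.04); q[2]=.222; robot.move_linear(q,velocity=.15)
for gx in (-.04,.035):
    q=tcp(-.06,0,gx=gx); q[2]=.208
    robot.move_linear(q,velocity=.1); q[2]=.190
    hit=robot.move_linear(q,velocity=.006,threshold=1.5); s=st(f"touch x{gx} {hit}")
    print("origin z",s['ee_pos'][2]-.134)
    q[2]=.215; robot.move_linear(q,velocity=.1)
E
```

```text
low t28.8 [0.4813 0.0795 0.185 ] F [-0.7  0.3  1.4] M [-0.01  0.03 -0.04] op0.0005 g0
True
push t30.6 [0.5006 0.0809 0.1846] F [-1.3  1.1  0.9] M [ 0.02  0.14 -0.01] op0.0005 g0
pushed to gx -0.0654228429052709
touch x-0.04 True t34.2 [0.5258 0.0829 0.1985] F [-1.5  0.3  5.8] M [0.01 0.23 0.02] op0.0002 g3
origin z 0.06448345570962624
touch x0.035 True t36.8 [0.6007 0.089  0.2007] F [-0.3  0.7  5.3] M [-0.02  0.1  -0.05] op0.0006 g3
origin z 0.06674460094057455
```

```bash
python3 - <<'E'
from h import *
import pickle; from scipy.optimize import least_squares
ci=pickle.load(open("D4.pkl","rb"))
uv=np.array([(383,28),(383,430),(240,378),(528,378),(383,25)],float); uv=(uv+.5)/3-.5+[190,60]
O=np.array([(.057,0,.115),(-.053,0,.115),(-.06,.055,.014),(-.06,-.055,.014),(.06,0,.095)])
def res(x,n=5):
    c,s=np.cos(x[2]),np.sin(x[2]); P=O[:n]
    X=c*P[:,0]+s*P[:,2]; Z=-s*P[:,0]+c*P[:,2]   # pitch>0: top tips toward rack, nose up... 
    return (proj("wrist",R0+np.outer(X+x[0],rx)+np.outer(P[:,1]+x[3],rY)+np.outer(Z+x[1],[0,0,1]),ci)-uv[:n]).ravel()
for n in (4,5):
    r=least_squares(lambda x:res(x,n),[-.06,.066,0,0]);print(np.round(r.x,4),np.degrees(r.x[2]),np.round(r.fun.reshape(-1,2),1).tolist())
E
```

```text
[-0.061   0.0622 -0.022   0.0001] -1.2620639252312524 [[0.0, -0.2], [0.2, 0.2], [0.3, 0.1], [-0.6, -0.0]]
[-0.061   0.0621 -0.0219  0.0001] -1.2546928593668627 [[0.0, -0.2], [0.2, 0.2], [0.3, 0.1], [-0.6, -0.0], [0.0, -0.1]]
```

The image fit gives about 1.3° nose-down at rest, which is the hook play's natural limit, and the shelf is centred and straight. I'll move clear and hand in.

```bash
python3 - <<'E'
from h import *
q=tcp(-.06,0,gx=-.05); q[2]=.33; robot.move_linear(q,velocity=.2); robot.pause(.3); st("end")
print(robot.sign_off())
E
```

```text
end t38.3 [0.516  0.0821 0.3293] F [ 0.1 -0.6  0.7] M [ 0.02 -0.03  0.03] op0.0008 g0
the job is handed in; nothing more can be done
None
```

The shelf hangs in the top slots; I pressed it to the plunger's stop, it rests at latched height, and I handed the job in at 38 s. It sits about 1.3–1.7° nose-down, about what the hook play allows; a nudge did not change that. I didn't re-check the jars and tomato at the end, but the arm stayed clear of them.

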